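Clear the disc cutter and hold its top plate over the die for screwing

ROBOT

A 6-joint arm with a two-finger parallel gripper is mounted at the origin on the work surface. World frame = base frame: x ahead of the robot, y to its left, z up, the work surface at z = 0. Lengths are in m, angles in rad, forces in N, time in s.
With the tool pointing down it reaches from about 0.35 to 0.975 m from the base axis. Payload 4.9 kg.
Tool frame: the origin (TCP) lies on the front face of the gripper's body, between the roots of the fingers; the fingertips stand 73 mm ahead of it and the grasp point (between the pads) lies 54 mm ahead of it; z points along the fingers, y is the line along which they close (so a half turn about z gives the same grasp; the last joint's range is limited). The gripper opens to 85 mm and grips with 20 to 120 N. Pads are 22 mm wide; open, the fingers measure 114 mm over their backs; the gripper's body (76 mm by 85 mm) begins 54 mm behind the grasp point. The pads swing forward as they close: fully open they stand 13 mm farther back than shut.
Start: joints at [-0.119, 0.053, 1.613, -0, 1.476, -0.119], TCP at [0.625, 0, 0.304] pointing down, gripper open.
Joint ranges: [-3.01, 3.01], [-1.01, 2.22], [0.06, 2.58], [-1.02, 4.17], [0.09, 2.62], [-3.14, 3.14]. Speed limits (rad/s): [2.57, 2.57, 3.14, 3.14, 3.14, 3.14].

INTERFACE

Orientations are given as a rotation vector (axis times angle).
In Python, from station import status, imaging, order gives the robot as it stands.
- The arm moves only by the tool arm_command, never from a script. Its argument "increments" is a list of rows, each an object with "slide": the shift along the tool's x, y, z in m, a list of three; "spin": the turn about the tool's z in degrees; "gripper": the opening, from -1 (shut) to 1 (fully open). In form: [{"slide": [x, y, z], "spin": spin, "gripper": gripper}, ...]. A call has 1 to 8 rows; each row is the pose to reach, as a shift and turn from the pose commanded when the call began, along the tool's axes at that moment; what a row does not reach only later rows make up. A row lasts 1/12 s, in which the tool goes at most 41.7 mm and 7.16 degrees, less where a joint would pass 70% of its speed; a pose out of reach is approached as far as the arm can. A call with a gripper value outside its range is refused whole. The fingers move at their own pace and stop on an object; "newtons" is the grip in N (left out, the last holds). Time passes only in rows, so rows that repeat a pose let the fingers close. It gives the time, the measured TCP pose, the force, the opening and the grip force at its end, in the units of the state.
- status.get_obs(): the state, without advancing time (a new reading comes with each control period).
- imaging.get_image(name): name is "scene" or "side" or "wrist"; returns a dict with "frame" (400x640x3 uint8, red, green, blue), "vfov" (degrees; the focal length in pixels is half the picture's height over the tangent of half this angle, whatever the lens; pixels are square), "cx", "cy" (the principal point, pixels), "view" (4x4, takes a point from world to camera coordinates); the wrist camera has in their place "mount" (4x4, takes a point from camera to tool coordinates, whose origin is the TCP and whose axes are the flange's). Camera axes: x right, y up, looking along -z (the intrinsics and any distortion apply to the point x, -y, -z); pixel columns grow to the right and rows downward; lengths in m; the calibration is good to about 2 mm. A picture is of the moment at which its call begins: read the wrist's pose just before it. There is no depth.
- order.finish_job(): hands the job in; it is judged then, once.
The state is a dict: "t": time; "q": joint angles; "dq": joint speeds; "effort": joint torques, N m; "tool_pos": TCP position; "tool_rot": TCP orientation; "contact_force": force on the tool from outside, world axes, zero at the start; "wrist_torque": the same for the moment, N m; "opening": finger opening in m; "grip_force": force on a finger pad.
Only numpy, scipy, OpenCV 4.12 (cv2) and the standard library are available. Lean on these libraries where they do the work, as an engineer would, in place of code of your own. Each camera call takes 0.05 s, during which the arm holds its last target. There are 200 camera calls.

TASK

Pull the punch that is still standing in the disc cutter's die block and stand it upright in the empty socket of the wooden punch stand. Then pick up the loose top plate and hold it level about a finger's breadth (1 to 1.5 cm) above the die block, the same way round, with its four screw holes lined up over the threaded holes, so that I can slip the silver sheet in underneath and start the screws: never let the plate touch the die block, and finish still holding it there, steady, in the gripper. Leave the other punches and the rest of the bench as they are.

Things in the scene. Friction and masses are not known exactly. Their poses are not given: they have to be found in the camera images.
- die_block: lower die of the disc cutter: steel block 50 (x) by 126 (y) by 30 mm high, fixed on a dark wooden board 110 by 176 by 15 mm. Origin: centre of the board's underside, on the bench; z up; block top at z = 45. Die holes 22 mm deep in a row at x = 0, 1 mm wider than their punches: 8 mm at y = -36, 10 at -17, 14 at +6, 18 at +33. A 6 mm threaded hole near each corner. Fixed.
- die_14 (a point): centre of the mouth of the 14 mm die hole in the die block's top face, where punch_14 stands at the start
- punch_14: the punch left in the die: a plain steel cylinder, 14 mm diameter, 70 mm long, about 85 g. Origin: centre of its foot; its z axis runs along it, up when it stands. At the start it stands 22 mm deep in the 14 mm die hole, 48 mm showing.
- punch_stand: pale wooden punch stand, 50 (x) by 144 (y) by 40 mm high, fixed. Origin: centre of its underside, on the bench. Four round sockets 28 mm deep at x = 0, y = -51, -17, +17, +51, each 3 mm wider than its punch. The one at y = +17 (17 mm wide) is empty at the start; 8, 10 and 18 mm punches, 70 mm long, stand in the others with 42 mm showing.
- free_socket (a point): centre of the mouth of the empty socket, in the top face of the punch stand (40 mm above the bench)
- top_plate: loose top plate of the cutter: flat steel, 50 (x) by 126 (y) by 12 mm thick, about 0.5 kg, lying flat on the bench at the start, turned at most 65 degrees from the block. Origin: centre of its underside; z up. Same row of die holes as the block, growing towards +y, and four 10 mm screw holes near the corners, right through. Plain long sides, to be gripped across the 50 mm.
- hole_a (a point): screw hole a of the top plate, at its underside: x, y = -16, -53 mm in the plate's frame, z = 0
- hole_b (a point): screw hole b of the top plate, at its underside: x, y = +16, -53 mm in the plate's frame, z = 0
- hole_c (a point): screw hole c of the top plate, at its underside: x, y = +16, +53 mm in the plate's frame, z = 0
- hole_d (a point): screw hole d of the top plate, at its underside: x, y = -16, +53 mm in the plate's frame, z = 0
- thread_a (a point): threaded hole a of the die block, at the mouth in its top face: x, y = -16, -53 mm in the block's frame, z = 45 mm; it belongs under hole_a
- thread_b (a point): threaded hole b of the die block, at the mouth in its top face: x, y = +16, -53 mm in the block's frame, z = 45 mm; it belongs under hole_b
- thread_c (a point): threaded hole c of the die block, at the mouth in its top face: x, y = +16, +53 mm in the block's frame, z = 45 mm; it belongs under hole_c
- thread_d (a point): threaded hole d of the die block, at the mouth in its top face: x, y = -16, +53 mm in the block's frame, z = 45 mm; it belongs under hole_d
- punch_8: the 8 mm punch, steel, 70 mm long, standing in the punch stand. Origin: centre of its foot. Bystander.
- punch_10: the 10 mm punch, steel, 70 mm long, standing in the punch stand. Origin: centre of its foot. Bystander.
- punch_18: the 18 mm punch, steel, 70 mm long, standing in the punch stand. Origin: centre of its foot. Bystander.
- screw_dish: shallow aluminium dish, 76 mm across, 14 mm high, with the cutter's four clamp screws in it. Origin: centre of its underside. Bystander.
- bench_block: bright steel bench block, 65 by 65 by 20 mm. Origin: centre of its underside. Bystander.
- hammer: hammer lying on the bench, pale wooden handle along its x axis, 230 mm long, steel head at +x. Origin: middle of its length, at the bench. Bystander.
- jar: glass jar with brass lid, 60 mm across, 75 mm high. Origin: centre of its underside. Bystander.
- file: flat file with wooden handle lying along its x axis, 260 mm long, 26 mm high. Origin: middle of its length, at the bench. Bystander.
- charcoal: black charcoal block, 70 by 45 by 28 mm. Origin: centre of its underside. Bystander.
Mind the look-alikes: they are no part of the job. Leave any blue or pink look-alike of the top_plate alone.

How it is judged:
By the outcome, as a careful person would: the job done as asked, in the order asked, and still so for the second after the job is handed in, while the arm keeps its last pose, push and grip.
It also fails if it takes over 72 s, if anything falls off the work surface, if the arm or the gripper's body presses on something with over 40 N, if the wrist force passes 120 N, or if a joint passes its speed limit or range.

## Working session

There is one attempt and no reset: what is moved stays moved. The work goes in short steps, Python scripts to look and compute and a tool call to move; the robot and the scene stay as the last step left them, time stands still between calls to the robot, and variables do not carry over. Pictures are saved under pics/ and viewed, at most 10 in all, crops included, and the job is handed in when it is done.

Besides the shell and the picture viewer there is one more tool, called after "Request:" as name(argument=value, ...) on one line, values as JSON. arm_command: Moves the arm, as the interface text tells. Its arguments: {"type":"object","properties":{"increments":{"type":"array","items":{"type":"object","properties":{"slide":{"type":"array","items":{"type":"number"}},"spin":{"type":"number"},"gripper":{"type":"number"}}}},"newtons":{"type":"number"}},"required":["increments"]}

```bash
ls; mkdir -p pics
python3 - <<'E'
from station import status, imaging
import cv2,numpy as np
o=status.get_obs();print({k:np.round(v,4).tolist() for k,v in o.items()})
for n in ("scene","side","wrist"):
    d=imaging.get_image(n);print(n,{k:(np.round(v,4).tolist() if not isinstance(v,str) else v) for k,v in d.items() if k!="frame"})
    cv2.imwrite(f"pics/{n}0.png",d["frame"][:,:,::-1])
E
```

```text
pics
{'t': 0.0, 'q': [-0.119, 0.0534, 1.6143, 0.0, 1.476, -0.119], 'dq': [0.0002, 0.0006, 0.0003, -0.0005, -0.0017, 0.0001], 'effort': [0.0003, -39.367, -37.0176, -0.0002, 0.0069, -0.0], 'tool_pos': [0.6245, 0.0001, 0.3027], 'tool_rot': [-2.2203, -2.2203, 0.0019], 'contact_force': [0.0659, 0.8045, -0.3203], 'wrist_torque': [-0.0062, -0.036, -0.0078], 'grip_force': 0.0, 'opening': 0.0856}
scene {'vfov': 54.1024, 'cx': 318.4551, 'cy': 201.7316, 'view': [[-0.4109, 0.9117, 0.0012, 0.3418], [-0.6969, -0.315, 0.6443, 0.3085], [0.5877, 0.2639, 0.7648, -1.6232], [0.0, 0.0, 0.0, 1.0]]}
side {'vfov': 57.2228, 'cx': 314.5059, 'cy': 200.114, 'view': [[0.8962, -0.4433, 0.0155, -0.5661], [0.2874, 0.6071, 0.7409, -0.1273], [-0.3378, -0.6595, 0.6715, -1.1587], [0.0, 0.0, 0.0, 1.0]]}
wrist {'vfov': 60.878, 'cx': 313.5327, 'cy': 196.5391, 'mount': [[0.0007, 0.9538, 0.3006, 0.0769], [1.0, -0.0007, -0.0001, 0.0001], [0.0002, 0.3006, -0.9538, -0.0698], [0.0, 0.0, 0.0, 1.0]]}
```

View images.

View pics/scene0.png

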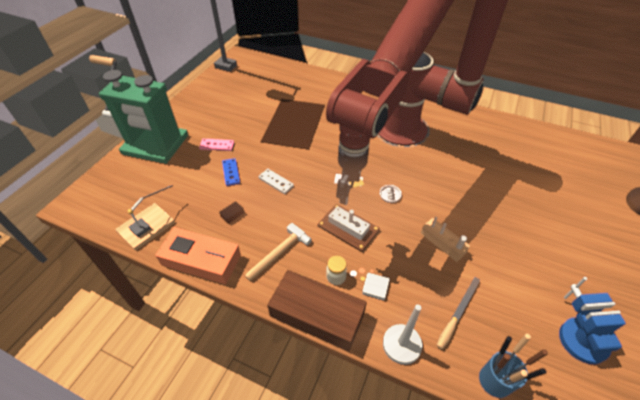

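View pics/side0.png

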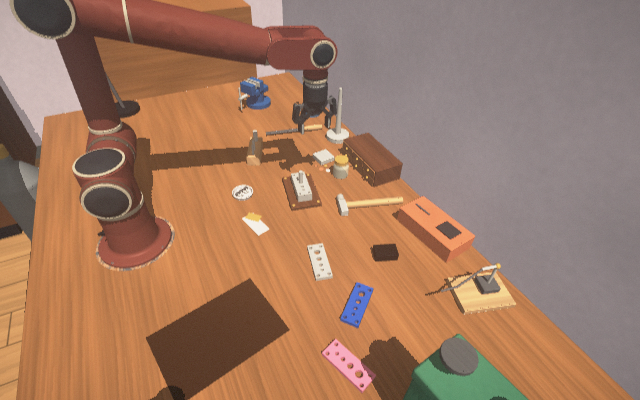

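View pics/wrist0.png

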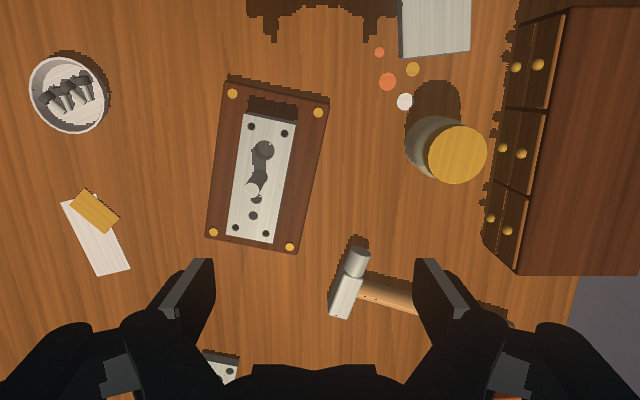

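```bash
cat > h.py <<'E'
import numpy as np,cv2
from scipy.spatial.transform import Rotation as Ro
from scipy.optimize import least_squares
from station import status, imaging
def cam(d,obs=None):
    H,W=d["frame"].shape[:2]; f=H/2/np.tan(np.radians(d["vfov"])/2)
    if "view" in d: V=np.array(d["view"])
    else:
        T=np.eye(4);T[:3,:3]=Ro.from_rotvec(obs["tool_rot"]).as_matrix();T[:3,3]=obs["tool_pos"]
        V=np.linalg.inv(T@np.array(d["mount"]))
    return dict(f=f,cx=d["cx"],cy=d["cy"],V=V)
def proj(c,P):
    p=np.atleast_2d(P)@c["V"][:3,:3].T+c["V"][:3,3]
    return np.c_[c["cx"]+c["f"]*p[:,0]/-p[:,2], c["cy"]-c["f"]*p[:,1]/-p[:,2]]
def back(c,px,z):
    px=np.atleast_2d(px);r=np.c_[(px[:,0]-c["cx"])/c["f"],-(px[:,1]-c["cy"])/c["f"],-np.ones(len(px))]
    R=c["V"][:3,:3];o=-R.T@c["V"][:3,3];w=r@R
    return o+w*((z-o[2])/w[:,2])[:,None]
def snap(n,save=None):
    o=status.get_obs();d=imaging.get_image(n)
    if save: cv2.imwrite(f"pics/{save}.png",d["frame"][:,:,::-1])
    return cam(d,o),d["frame"],o
def pose2(P,L):
    "fit yaw,x,y: world xy P from local xy L"
    P=np.asarray(P)[:,:2];L=np.asarray(L)[:,:2];pm,lm=P.mean(0),L.mean(0)
    a,b=L-lm,P-pm
    y=np.arctan2((a[:,0]*b[:,1]-a[:,1]*b[:,0]).sum(),(a*b).sum())
    R=np.array([[np.cos(y),-np.sin(y)],[np.sin(y),np.cos(y)]])
    t=pm-R@lm;return t,y,np.linalg.norm(a@R.T-b,axis=1)
E
python3 - <<'E'
from h import *
c,f,o=snap("wrist")
np.set_printoptions(precision=4,suppress=True)
P=back(c,[[235,227],[266,233],[285,133],[251,126]],.045);L=np.array([[-16,-53],[16,-53],[16,53],[-16,53]])/1e3
print(P);print(pose2(P,L))
c,f,o=snap("scene")
print("stand",back(c,[[445,238]],.04),"plate",back(c,[[276,181]],.012))
c,f,o=snap("side")
print("stand",back(c,[[255,148]],.04),"plate",back(c,[[319,261]],.012))
E
```

```text
[[ 0.5427 -0.0596  0.045 ]
 [ 0.5747 -0.0663  0.045 ]
 [ 0.597   0.0372  0.045 ]
 [ 0.565   0.0438  0.045 ]]
(array([ 0.5698, -0.0112]), np.float64(-0.21193335287161247), array([0.0004, 0.0003, 0.0004, 0.0004]))
stand [[0.5117 0.2867 0.04  ]] plate [[ 0.4917 -0.3209  0.012 ]]
stand [[0.4975 0.2717 0.04  ]] plate [[ 0.482  -0.3324  0.012 ]]
```

Request:
arm_command(increments=[{"slide": [0.26,-0.12,0]},{"slide": [0.26,-0.12,0]},{"slide": [0.26,-0.12,0]},{"slide": [0.26,-0.12,0]},{"slide": [0.26,-0.12,0]},{"slide": [0.26,-0.12,0]},{"slide": [0.26,-0.12,0]},{"slide": [0.26,-0.12,0]}])

```text
validation failed for argument at $.in...
```

```bash
python3 -c "
from h import *
c,f,o=snap('wrist','stand1');print(o['tool_pos'],o['tool_rot'])"
```

```text
[6.24836734e-01 4.70103673e-06 3.03481976e-01] [-2.22107422e+00 -2.22104582e+00  6.96375950e-04]
```

View pics/stand1.png

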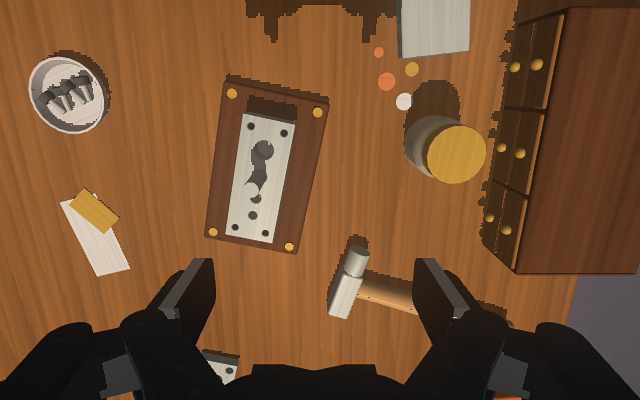

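The move was refused, so the picture is the same start view as before (block threads around (251,126) to (266,233)). I'll resend the move with every field filled in.

Request:
arm_command(increments=[{"slide": [0.26,-0.12,0],"spin": 0,"gripper": 1},{"slide": [0.26,-0.12,0],"spin": 0,"gripper": 1},{"slide": [0.26,-0.12,0],"spin": 0,"gripper": 1},{"slide": [0.26,-0.12,0],"spin": 0,"gripper": 1},{"slide": [0.26,-0.12,0],"spin": 0,"gripper": 1},{"slide": [0.26,-0.12,0],"spin": 0,"gripper": 1},{"slide": [0.26,-0.12,0],"spin": 0,"gripper": 1},{"slide": [0.26,-0.12,0],"spin": 0,"gripper": 1}])

```text
t: 1.02
tool_pos: [0.5022, 0.2647, 0.3041]
tool_rot: [-2.213, -2.227, -0.002]
contact_force: [-0.3, -1.2, 0.1]
opening: 0.0854
grip_force: 0.0
```

```bash
python3 -c "
from h import *
c,f,o=snap('wrist','stand2');print(o['tool_pos'],o['tool_rot'],o['dq'])"
```

```text
[0.50221357 0.26474097 0.30409121] [-2.21255141e+00 -2.22703278e+00 -1.83425823e-03] [-0.07949593  0.00997324 -0.00627519 -0.07112762 -0.00851256 -0.06967846]
```

View pics/stand2.png

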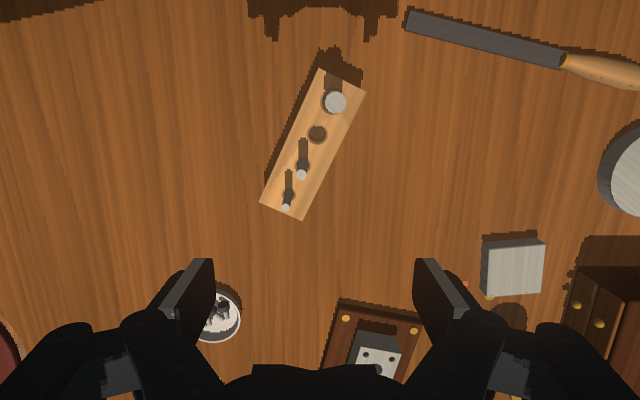

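The stand appears with its corners at about (321,68), (366,93), (302,221) and (259,202). The empty socket is at (317,134), and the punch tops are at (336,102), (301,175) and (285,207).

Run:
```python
from h import *
np.set_printoptions(precision=4,suppress=True)
c,f,o=snap("wrist");print(o['tool_pos'],np.abs(o['dq']).max())
C=back(c,[[321,68],[366,93],[302,221],[259,202]],.04)
print("corners",pose2(C,np.array([[-25,72],[25,72],[25,-72],[-25,-72]])/1e3))
g=cv2.cvtColor(f,cv2.COLOR_RGB2GRAY)
hsv=cv2.cvtColor(f,cv2.COLOR_RGB2HSV)
def blob(mask,pt,r=18):
    m=np.zeros_like(mask);x,y=pt;m[y-r:y+r,x-r:x+r]=mask[y-r:y+r,x-r:x+r]
    n,l,s,ce=cv2.connectedComponentsWithStats(m)
    k=l[y,x]; return (ce[k],s[k,4]) if k else None
sk=blob((g<95).astype(np.uint8),(317,134));print("socket",sk)
tops=[blob(((hsv[...,1]<60)&(g>120)).astype(np.uint8),p) for p in((336,102),(301,175),(285,207))];print(tops)
s=back(c,[sk[0]],.04)
print(s)
T=back(c,[t[0] for t in tops],.082);print(T)
print(pose2(np.r_[s,T],np.array([[0,17],[0,51],[0,-17],[0,-51]])/1e3))
cv2.imwrite("pics/st3.png",cv2.resize(f[50:240,230:390,::-1],None,fx=3,fy=3,interpolation=cv2.INTER_CUBIC))
```

```text
[0.5035 0.2625 0.304 ] 0.06422942169130572
corners (array([0.5004, 0.2825]), np.float64(-0.44443803898274326), array([0.0011, 0.0015, 0.0006, 0.0006]))
socket (array([315.0851, 130.5064]), np.int32(235))
[(array([332.9534,  98.2493]), np.int32(365)), (array([298.883, 170.883]), np.int32(94)), (array([283.24, 204.24]), np.int32(50))]
[[0.5049 0.3014 0.04  ]]
[[0.5192 0.3325 0.082 ]
 [0.4907 0.2711 0.082 ]
 [0.4763 0.24   0.082 ]]
(array([0.4978, 0.2863]), np.float64(-0.4346268883061323), array([0.0003, 0.    , 0.0002, 0.    ]))
```

View pics/st3.png

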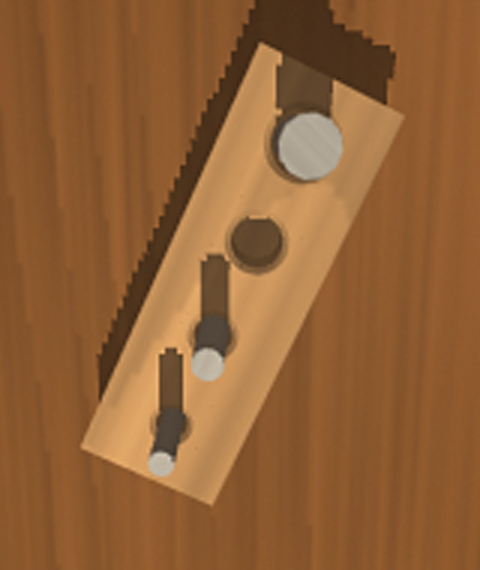

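The crop confirms it: the empty socket is at about (315,131) in full-picture pixels, between the 18 mm punch above and the 10 mm punch below. Next I'll repeat the measurement now that the arm has settled.

```bash
cat >> h.py <<'E'
def blob(mask,pt,r=18):
    mask=mask.astype(np.uint8);m=np.zeros_like(mask);x,y=map(int,pt);m[y-r:y+r,x-r:x+r]=mask[y-r:y+r,x-r:x+r]
    n,l,s,ce=cv2.connectedComponentsWithStats(m)
    d=np.linalg.norm(ce[1:]-pt,axis=1)-np.sqrt(s[1:,4]); k=1+np.argmin(d); return ce[k],s[k]
def masks(f):
    g=cv2.cvtColor(f,cv2.COLOR_RGB2GRAY);s=cv2.cvtColor(f,cv2.COLOR_RGB2HSV)[...,1]
    return g,s
np.set_printoptions(precision=4,suppress=True)
E
python3 - <<'E'
from h import *
for i in range(2):
    c,f,o=snap("wrist")
    print(o['tool_pos'],o['tool_rot'],np.abs(o['dq']).max())
g,s=masks(f)
sk=blob(g<95,(315,131)); t=[blob((s<60)&(g>120),p) for p in((333,98),(299,171),(283,204))]
S=back(c,[sk[0]],.04);T=back(c,[x[0] for x in t],.082);print(S,T)
print(pose2(np.r_[S,T],np.array([[0,17],[0,51],[0,-17],[0,-51]])/1e3))
print(pose2(T,np.array([[0,51],[0,-17],[0,-51]])/1e3))
E
```

```text
[0.5044 0.261  0.304 ] [ 2.2178  2.2242 -0.    ] 0.04681778695365021
[0.505  0.26   0.3039] [ 2.22    2.222  -0.0003] 0.03385119321958724
[[0.5047 0.3016 0.04  ]] [[0.5192 0.3328 0.082 ]
 [0.4906 0.2712 0.082 ]
 [0.4762 0.2404 0.082 ]]
(array([0.4977, 0.2865]), np.float64(-0.43570760356757926), array([0.0003, 0.    , 0.0001, 0.0002]))
(array([0.4977, 0.2866]), np.float64(-0.43574840602346154), array([0.0001, 0.    , 0.0001]))
```

Request:
arm_command(increments=[{"slide": [-0.265,0.066,0.1],"spin": 25,"gripper": 1},{"slide": [-0.265,0.066,0.1],"spin": 25,"gripper": 1},{"slide": [-0.265,0.066,0.1],"spin": 25,"gripper": 1},{"slide": [-0.265,0.066,0.1],"spin": 25,"gripper": 1},{"slide": [-0.265,0.066,0.1],"spin": 25,"gripper": 1},{"slide": [-0.265,0.066,0.1],"spin": 25,"gripper": 1},{"slide": [-0.265,0.066,0.1],"spin": 25,"gripper": 1},{"slide": [-0.265,0.066,0.1],"spin": 25,"gripper": 1}])

```text
t: 1.88
tool_pos: [0.5706, -0.0125, 0.2006]
tool_rot: [-2.657, -1.676, 0.008]
contact_force: [-0.8, 0.2, 0.1]
opening: 0.0857
grip_force: 0.0
```

Request:
arm_command(increments=[{"slide": [0,0,0],"spin": 0,"gripper": 1},{"slide": [0,0,0],"spin": 0,"gripper": 1},{"slide": [0,0,0],"spin": 0,"gripper": 1},{"slide": [0,0,0],"spin": 0,"gripper": 1},{"slide": [0,0,0],"spin": 0,"gripper": 1}])

```text
t: 2.3
tool_pos: [0.5712, -0.0041, 0.2047]
tool_rot: [2.648, 1.69, 0.002]
contact_force: [-0.5, 1.1, 0.4]
opening: 0.0854
grip_force: 0.0
```

Run:
```python
from h import *
c,f,o=snap("wrist","die4");print(o['tool_pos'],o['tool_rot'],o['q'],o['dq'])
L=np.array([[-16,-53],[16,-53],[16,53],[-16,53]])/1e3
t,y=np.array([.5698,-.0112]),-.212
R=np.array([[np.cos(y),-np.sin(y)],[np.sin(y),np.cos(y)]])
print("pred threads",proj(c,np.c_[L@R.T+t,np.full(4,.045)]),"punch top",proj(c,[[.5711,-.0053,.093]]))
```

```text
[ 0.5712 -0.0041  0.2047] [2.6477 1.6895 0.0016] [-0.1375  0.0067  1.8304  0.0001  1.3032  0.2973] [ 0.0028  0.0023  0.002  -0.0008 -0.0025 -0.0011]
pred threads [[310.3592 279.8724]
 [351.4138 271.6732]
 [321.6489 134.4208]
 [275.3093 144.9707]] punch top [[313.9814 231.0499]]
```

View pics/die4.png

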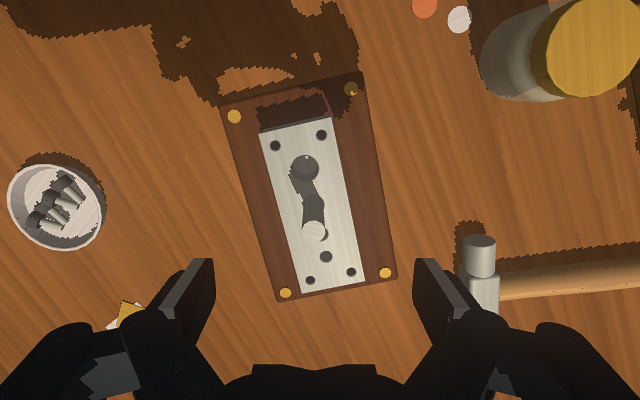

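The threads show at (310,280), (351,272), (321,134) and (275,146), and the punch top at (314,231). All are within about 1 px of the prediction.

Run:
```python
from h import *
c,f,o=snap("wrist")
g,s=masks(f)
th=[blob(g<110,p,10) for p in((310,280),(351,272),(321,134),(275,146))];print(th)
L=np.array([[-16,-53],[16,-53],[16,53],[-16,53]])/1e3
P=back(c,[x[0] for x in th],.045);t,y,r=pose2(P,L);print("block",t,y,r)
print("die14",t+.006*np.array([-np.sin(y),np.cos(y)]))
p=blob((s<40)&(g>200),(314,231),16);print(p, back(c,[p[0]],.093))
for k in (170,185,200,215):
  p=blob(g>k,(314,231),14);print(k,p)
print(f[231,300:330].tolist())
```

```text
[(array([310.0667, 279.75  ]), array([306, 276,   9,   9,  60], dtype=int32)), (array([351.    , 271.6774]), array([347, 268,   9,   8,  62], dtype=int32)), (array([321.0795, 134.4545]), array([316, 130,  11,  10,  88], dtype=int32)), (array([274.6897, 145.1724]), array([270, 140,  10,  11,  87], dtype=int32))]
block [ 0.5694 -0.011 ] -0.21059532222069952 [0.0002 0.0001 0.0001 0.0001]
die14 [ 0.5706 -0.0051]
(array([320.2549, 232.902 ]), array([313, 226,  12,  15,  51], dtype=int32)) [[ 0.5738 -0.0078  0.093 ]]
170 (array([312.8874, 232.5244]), array([300, 217,  28,  28, 595], dtype=int32))
185 (array([313.2232, 232.5214]), array([300, 217,  28,  28, 560], dtype=int32))
200 (array([320.2549, 232.902 ]), array([313, 226,  12,  15,  51], dtype=int32))
215 (array([322., 238.]), array([322, 238,   1,   1,   1], dtype=int32))
[[189, 181, 163], [193, 186, 167], [197, 189, 170], [196, 187, 170], [195, 189, 169], [196, 189, 169], [200, 190, 172], [199, 190, 171], [199, 191, 173], [199, 192, 172], [201, 192, 172], [201, 194, 174], [202, 193, 173], [202, 193, 175], [202, 193, 175], [206, 196, 177], [204, 196, 176], [206, 197, 177], [206, 198, 178], [206, 198, 178], [205, 196, 178], [206, 196, 179], [205, 197, 177], [207, 199, 179], [213, 204, 183], [142, 135, 122], [78, 72, 65], [105, 99, 90], [183, 177, 159], [218, 208, 187]]
```

Request:
arm_command(increments=[{"slide": [-0.001,0,0.04],"spin": 0,"gripper": 1},{"slide": [-0.001,0,0.065],"spin": 0,"gripper": 1},{"slide": [-0.001,0,0.075],"spin": 0,"gripper": 1},{"slide": [-0.001,0,0.075],"spin": 0,"gripper": 1},{"slide": [-0.001,0,0.075],"spin": 0,"gripper": 1},{"slide": [-0.001,0,0.075],"spin": 0,"gripper": 1},{"slide": [-0.001,0,0.075],"spin": 0,"gripper": 1}])

```text
t: 2.98
tool_pos: [0.572, -0.006, 0.1313]
tool_rot: [2.647, 1.687, 0.005]
contact_force: [-0.3, 0.6, -0.1]
opening: 0.0854
grip_force: 0.0
```

Request:
arm_command(increments=[{"slide": [0,0,0],"spin": 0,"gripper": -1},{"slide": [0,0,0],"spin": 0,"gripper": -1},{"slide": [0,0,0],"spin": 0,"gripper": -1},{"slide": [0,0,0],"spin": 0,"gripper": -1},{"slide": [0,0,0],"spin": 0,"gripper": -1},{"slide": [0,0,0],"spin": 0,"gripper": -1},{"slide": [0,0,0],"spin": 0,"gripper": -1},{"slide": [0,0,0],"spin": 0,"gripper": -1}], newtons=40)

```text
t: 3.65
tool_pos: [0.5706, -0.0059, 0.129]
tool_rot: [-2.65, -1.688, 0.0]
contact_force: [-0.0, 0.2, 1.5]
opening: 0.0131
grip_force: 38.9
```

Request:
arm_command(increments=[{"slide": [0,0,-0.015],"spin": 0,"gripper": -1},{"slide": [0,0,-0.03],"spin": 0,"gripper": -1},{"slide": [0,0,-0.06],"spin": 0,"gripper": -1},{"slide": [0,0,-0.09],"spin": 0,"gripper": -1},{"slide": [0,0,-0.09],"spin": 0,"gripper": -1},{"slide": [0,0,-0.09],"spin": 0,"gripper": -1},{"slide": [0,0,-0.09],"spin": 0,"gripper": -1}])

```text
t: 4.23
tool_pos: [0.5702, -0.0059, 0.2182]
tool_rot: [-2.649, -1.688, 0.001]
contact_force: [-0.4, 0.3, -0.5]
opening: 0.013
grip_force: 40.0
```

Run:
```python
from h import *
c,f,o=snap("wrist","lift5");print(o['tool_pos'],o['tool_rot'])
R=Ro.from_rotvec(o['tool_rot']).as_matrix()
print("tool x,y,z in world\n",R.T)
# delta to socket in tool axes
print(R.T@(np.array([.5049,.3019,0])-[.5706,-.0051,0]))
```

```text
[ 0.5702 -0.0059  0.2182] [-2.6491 -1.6876  0.0012]
tool x,y,z in world
 [[ 0.4226  0.9063 -0.0003]
 [ 0.9063 -0.4226 -0.0009]
 [-0.001   0.0001 -1.    ]]
[ 0.2505 -0.1893  0.0001]
```

Request:
arm_command(increments=[{"slide": [0.25,-0.189,0],"spin": 0,"gripper": -1},{"slide": [0.25,-0.189,0],"spin": 0,"gripper": -1},{"slide": [0.25,-0.189,0],"spin": 0,"gripper": -1},{"slide": [0.25,-0.189,0],"spin": 0,"gripper": -1},{"slide": [0.25,-0.189,0],"spin": 0,"gripper": -1},{"slide": [0.25,-0.189,0],"spin": 0,"gripper": -1},{"slide": [0.25,-0.189,0],"spin": 0,"gripper": -1},{"slide": [0.25,-0.189,0],"spin": 0,"gripper": -1}])

```text
t: 4.95
tool_pos: [0.5025, 0.3038, 0.2166]
tool_rot: [-2.645, -1.691, 0.005]
contact_force: [-0.0, -0.2, -0.8]
opening: 0.0129
grip_force: 39.9
```

Request:
arm_command(increments=[{"slide": [0,0,0],"spin": 0,"gripper": -1},{"slide": [0,0,0],"spin": 0,"gripper": -1},{"slide": [0,0,0],"spin": 0,"gripper": -1},{"slide": [0,0,0],"spin": 0,"gripper": -1},{"slide": [0,0,0],"spin": 0,"gripper": -1},{"slide": [0,0,0],"spin": 0,"gripper": -1}])

```text
t: 5.45
tool_pos: [0.5052, 0.2995, 0.2187]
tool_rot: [-2.651, -1.686, 0.001]
contact_force: [-0.6, -0.3, -0.4]
opening: 0.0132
grip_force: 39.9
```

Run:
```python
from h import *
c,f,o=snap("wrist","over6");print(o['tool_pos'],o['tool_rot'],np.abs(o['dq']).max())
print("pred socket",proj(c,[[.5049,.3019,.04]]),"tops",proj(c,[[.5192,.3328,.082],[.4906,.2712,.082],[.4762,.2404,.082]]))
z=o['tool_pos'][2]-.054-.052
print("foot pred",proj(c,[[*o['tool_pos'][:2],z]]),z)
```

```text
[0.5052 0.2995 0.2187] [-2.651  -1.6857  0.0006] 0.00311940491289272
pred socket [[311.7593 192.2015]] tops [[311.109  158.8948]
 [311.5954 258.2303]
 [311.6791 301.6033]]
foot pred [[313.4887 233.1206]] 0.11269994947783951
```

View pics/over6.png

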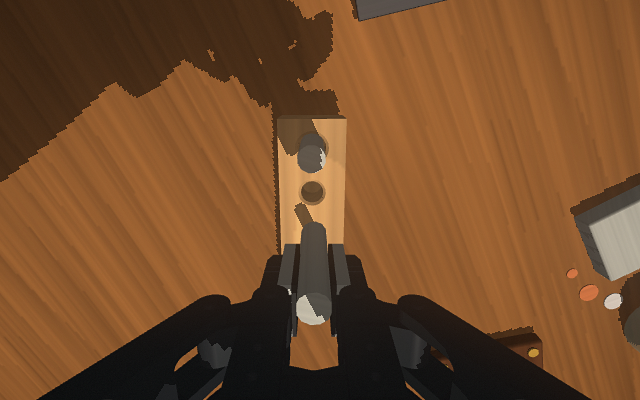

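The socket shows at (312,192), as predicted. The punch hangs straight in the gripper, with its foot edge at about (313,222).

Run:
```python
from h import *
c,f,o=snap("wrist");g,s=masks(f)
print(f[192,292:332,0].tolist()); print(f[175:212,312,0].tolist())
for k in (120,140,160,180):
    b=blob(f[...,0]<k,(312,192),16);print(k,b,back(c,[b[0]],.04))
R=Ro.from_rotvec(o['tool_rot']).as_matrix()
b=blob(f[...,0]<160,(312,192),16)
S=back(c,[b[0]],.04)[0];d=S-[0,.0008,0]-o['tool_pos'];d[2]=0
print("move",R.T@d, o['tool_pos'])
```

```text
[216, 216, 218, 220, 222, 225, 200, 192, 198, 97, 86, 89, 88, 88, 90, 91, 95, 95, 101, 99, 100, 101, 97, 100, 94, 94, 96, 94, 95, 94, 87, 159, 159, 175, 224, 221, 219, 215, 211, 210]
[226, 224, 224, 225, 222, 217, 128, 99, 102, 104, 103, 102, 103, 104, 103, 103, 104, 100, 91, 93, 95, 96, 95, 94, 97, 97, 95, 119, 147, 143, 161, 229, 226, 225, 225, 225, 225]
120 (array([311.755 , 191.6838]), array([301, 182,  22,  21, 351], dtype=int32)) [[0.5051 0.3024 0.04  ]]
140 (array([311.967 , 192.3756]), array([301, 181,  22,  24, 394], dtype=int32)) [[0.505  0.3018 0.04  ]]
160 (array([311.1667, 193.9444]), array([296, 181,  29,  27, 486], dtype=int32)) [[0.5039 0.301  0.04  ]]
180 (array([311.2994, 194.113 ]), array([296, 181,  30,  27, 531], dtype=int32)) [[0.504  0.3008 0.04  ]]
move [-0.0001 -0.0014  0.    ] [0.5053 0.2996 0.2189]
```

Request:
arm_command(increments=[{"slide": [0.0007,-0.001,0.03],"spin": 0,"gripper": -1},{"slide": [0.0007,-0.001,0.055],"spin": 0,"gripper": -1},{"slide": [0.0007,-0.001,0.065],"spin": 0,"gripper": -1},{"slide": [0.0007,-0.001,0.065],"spin": 0,"gripper": -1},{"slide": [0.0007,-0.001,0.065],"spin": 0,"gripper": -1},{"slide": [0.0007,-0.001,0.07],"spin": 0,"gripper": -1},{"slide": [0.0007,-0.001,0.075],"spin": 0,"gripper": -1},{"slide": [0.0007,-0.001,0.08],"spin": 0,"gripper": -1}])

```text
t: 6.22
tool_pos: [0.5052, 0.3019, 0.1401]
tool_rot: [2.649, 1.688, 0.004]
contact_force: [0.0, 0.1, -0.6]
opening: 0.0127
grip_force: 40.0
```

Request:
arm_command(increments=[{"slide": [0,0,0],"spin": 0,"gripper": -1},{"slide": [0,0,0],"spin": 0,"gripper": -1},{"slide": [0,0,0],"spin": 0,"gripper": -1}])

```text
t: 6.47
tool_pos: [0.5044, 0.3017, 0.1391]
tool_rot: [2.65, 1.688, 0.001]
contact_force: [-0.3, 0.6, -1.4]
opening: 0.0131
grip_force: 40.0
```

Request:
arm_command(increments=[{"slide": [0,-0.0003,0.006],"spin": 0,"gripper": -1},{"slide": [0,-0.0003,0.012],"spin": 0,"gripper": -1},{"slide": [0,-0.0003,0.019],"spin": 0,"gripper": -1},{"slide": [0,-0.0003,0.019],"spin": 0,"gripper": -1},{"slide": [0,-0.0003,0.019],"spin": 0,"gripper": -1},{"slide": [0,-0.0003,0.019],"spin": 0,"gripper": -1}])

```text
t: 6.97
tool_pos: [0.5039, 0.3016, 0.1196]
tool_rot: [-2.65, -1.688, 0.001]
contact_force: [0.3, 0.5, -0.7]
opening: 0.0129
grip_force: 39.9
```

Request:
arm_command(increments=[{"slide": [0,0,0],"spin": 0,"gripper": -0.5},{"slide": [0,0,0],"spin": 0,"gripper": -0.5},{"slide": [0,0,0],"spin": 0,"gripper": -0.5},{"slide": [0,0,0],"spin": 0,"gripper": 0.5},{"slide": [0,0,0],"spin": 0,"gripper": 0.5},{"slide": [0,0,0],"spin": 0,"gripper": 0.5},{"slide": [0,0,-0.02],"spin": 0,"gripper": 0.5},{"slide": [0,0,-0.05],"spin": 0,"gripper": 0.5}])

```text
t: 7.63
tool_pos: [0.5017, 0.3007, 0.1664]
tool_rot: [-2.649, -1.687, 0.013]
contact_force: [0.5, -0.5, 0.1]
opening: 0.0639
grip_force: 0.0
```

Request:
arm_command(increments=[{"slide": [0,0,-0.04],"spin": 0,"gripper": 1},{"slide": [0,0,-0.08],"spin": 0,"gripper": 1},{"slide": [0,0,-0.1],"spin": 0,"gripper": 1},{"slide": [0,0,-0.1],"spin": 0,"gripper": 1},{"slide": [0,0,-0.1],"spin": 0,"gripper": 1},{"slide": [0,0,-0.1],"spin": 0,"gripper": 1}])

```text
t: 8.13
tool_pos: [0.5035, 0.3015, 0.2686]
tool_rot: [-2.649, -1.688, 0.003]
contact_force: [0.5, 0.9, -0.3]
opening: 0.0855
grip_force: 0.0
```

Run:
```python
from h import *
c,f,o=snap("wrist");g,s=masks(f);print(o['tool_pos'])
print("pred tops",proj(c,[[.5048,.3017,.082],[.5192,.3328,.082],[.4906,.2712,.082],[.4762,.2404,.082]]))
cv2.imwrite("pics/placed7.png",cv2.resize(f[100:330,220:420,::-1],None,fx=2,fy=2))
```

```text
[0.5035 0.3015 0.2686]
pred tops [[315.1538 190.6384]
 [315.1276 147.1376]
 [315.0911 230.1866]
 [314.9675 267.3175]]
```

View pics/placed7.png

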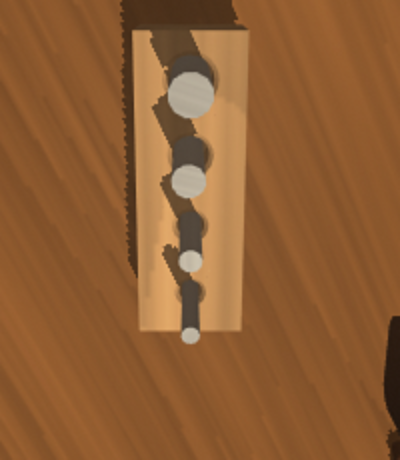

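The 14 mm punch now stands upright in its socket: its top is at (314,190) in full-picture pixels, in line with the other three and at the same height. Next is the top plate.

Request:
arm_command(increments=[{"slide": [-0.285,0.123,-0.035],"spin": -25,"gripper": 1},{"slide": [-0.285,0.123,-0.035],"spin": -25,"gripper": 1},{"slide": [-0.285,0.123,-0.035],"spin": -25,"gripper": 1},{"slide": [-0.285,0.123,-0.035],"spin": -25,"gripper": 1},{"slide": [-0.285,0.123,-0.035],"spin": -25,"gripper": 1},{"slide": [-0.285,0.123,-0.035],"spin": -25,"gripper": 1},{"slide": [-0.285,0.123,-0.035],"spin": -25,"gripper": 1},{"slide": [-0.285,0.123,-0.035],"spin": -25,"gripper": 1}])

```text
t: 8.85
tool_pos: [0.4939, -0.0113, 0.303]
tool_rot: [-2.222, -2.218, 0.004]
contact_force: [-0.1, -0.2, 0.3]
opening: 0.0854
grip_force: 0.0
```

Request:
arm_command(increments=[{"slide": [-0.31,-0.01,0],"spin": 0,"gripper": 1},{"slide": [-0.31,-0.01,0],"spin": 0,"gripper": 1},{"slide": [-0.31,-0.01,0],"spin": 0,"gripper": 1},{"slide": [-0.31,-0.01,0],"spin": 0,"gripper": 1},{"slide": [-0.31,-0.01,0],"spin": 0,"gripper": 1},{"slide": [-0.31,-0.01,0],"spin": 0,"gripper": 1},{"slide": [-0.31,-0.01,0],"spin": 0,"gripper": 1},{"slide": [-0.31,-0.01,0],"spin": 0,"gripper": 1}])

```text
t: 9.52
tool_pos: [0.4835, -0.3224, 0.302]
tool_rot: [-2.223, -2.215, 0.003]
contact_force: [0.1, 0.6, 0.1]
opening: 0.0858
grip_force: 0.0
```

Request:
arm_command(increments=[{"slide": [0,0,0],"spin": 0,"gripper": 1},{"slide": [0,0,0],"spin": 0,"gripper": 1},{"slide": [0,0,0],"spin": 0,"gripper": 1},{"slide": [0,0,0],"spin": 0,"gripper": 1},{"slide": [0,0,0],"spin": 0,"gripper": 1},{"slide": [0,0,0],"spin": 0,"gripper": 1}])

```text
t: 10.02
tool_pos: [0.4853, -0.3174, 0.3049]
tool_rot: [2.22, 2.223, 0.0]
contact_force: [0.7, -0.1, 0.1]
opening: 0.0854
grip_force: 0.0
```

Run:
```python
from h import *
c,f,o=snap("wrist","plate8");g,s=masks(f);print(o['tool_pos'],o['tool_rot'],np.abs(o['dq']).max())
m=((s<60)&(g>120)).astype(np.uint8)
n,l,st,ce=cv2.connectedComponentsWithStats(m)
print([(st[k].tolist(),ce[k].round(1).tolist()) for k in range(1,n) if st[k,4]>300])
k=1+np.argmax(st[1:,4]);pm=(l==k).astype(np.uint8)
cn,h=cv2.findContours(pm,cv2.RETR_CCOMP,cv2.CHAIN_APPROX_NONE)
for q,hh in zip(cn,h[0]):
    if len(q)<5: continue
    if hh[3]<0: r=cv2.minAreaRect(q);print("outer",r,back(c,[r[0]],.012))
    else:
        a=cv2.contourArea(q);M=q.reshape(-1,2).mean(0);print("hole",M,a,back(c,[M],.012)[0])
```

```text
[ 0.4853 -0.3174  0.3049] [2.2196 2.2233 0.0001] 0.0057715305256968155
[([482, 0, 37, 32, 779], [499.4, 13.7]), ([279, 109, 71, 120, 4318], [312.8, 169.2])]
outer ((312.9706115722656, 169.11766052246094), (47.53697967529297, 113.2641372680664), 14.03624439239502) [[ 0.4848 -0.3234  0.012 ]]
hole [314.9643 218.9643] 78.0 [ 0.4872 -0.3816  0.012 ]
hole [287.5714 212.5   ] 77.0 [ 0.4561 -0.3738  0.012 ]
hole [304.5769 202.0769] 66.0 [ 0.4755 -0.3613  0.012 ]
hole [308.7097 186.2903] 97.5 [ 0.4801 -0.3429  0.012 ]
hole [313.6744 166.3256] 176.5 [ 0.4856 -0.3203  0.012 ]
hole [319.7358 142.3019] 288.5 [ 0.492  -0.2943  0.012 ]
hole [339.1 127.5] 93.0 [ 0.5122 -0.2787  0.012 ]
hole [309.7097 120.1613] 97.5 [ 0.4813 -0.2712  0.012 ]
```

Request:
arm_command(increments=[{"slide": [-0.01,-0.001,0.04],"spin": 7,"gripper": 1},{"slide": [-0.01,-0.001,0.08],"spin": 14,"gripper": 1},{"slide": [-0.01,-0.001,0.1],"spin": 14,"gripper": 1},{"slide": [-0.01,-0.001,0.1],"spin": 14,"gripper": 1},{"slide": [-0.01,-0.001,0.1],"spin": 14,"gripper": 1},{"slide": [-0.01,-0.001,0.1],"spin": 14,"gripper": 1},{"slide": [-0.01,-0.001,0.1],"spin": 14,"gripper": 1},{"slide": [-0.01,-0.001,0.1],"spin": 14,"gripper": 1}])

```text
t: 10.73
tool_pos: [0.4851, -0.3293, 0.2078]
tool_rot: [2.472, 1.932, 0.001]
contact_force: [-0.6, -0.5, 0.6]
opening: 0.0854
grip_force: 0.0
```

```bash
cat >> h.py <<'E'
LH=np.array([[-16,-53],[16,-53],[16,53],[-16,53]])/1e3
def plate(c,f,z,t0,y0,k=110,r=12,z0=None):
    "dark holes near predicted pose -> pose"
    R=np.array([[np.cos(y0),-np.sin(y0)],[np.sin(y0),np.cos(y0)]])
    p=proj(c,np.c_[LH@R.T+t0,np.full(4,z)]);g,_=masks(f);out=[];ok=[]
    for i,q in enumerate(p):
        if not(20<q[0]<620 and 20<q[1]<380): continue
        try: b=blob(g<k,q,r)
        except ValueError: continue
        print(i,q,b[0],b[1].tolist());out.append(b[0]);ok.append(i)
    return back(c,out,z),ok
E
python3 - <<'E'
from h import *
c,f,o=snap("wrist");print(o['tool_pos'],o['tool_rot'],np.abs(o['dq']).max())
P,ok=plate(c,f,.012,[.4842,-.3263],-.241,150)
print(P,pose2(P,LH[ok]))
g,s=masks(f);m=((s<60)&(g>120)).astype(np.uint8)
n,l,st,ce=cv2.connectedComponentsWithStats(m);k=1+np.argmax(st[1:,4])
q=cv2.findContours((l==k).astype(np.uint8),cv2.RETR_EXTERNAL,cv2.CHAIN_APPROX_NONE)[0][0]
bx=cv2.boxPoints(cv2.minAreaRect(q));print(bx,back(c,bx,.012),st[k])
cs=cam(imaging.get_image("scene"));print("blue",back(cs,[[231,172],[217,145]],.012))
E
```

```text
[ 0.4851 -0.3293  0.2078] [2.4717 1.9318 0.0014] 0.009397358774667167
0 [292.0802 244.62  ] [292.157  244.6446] [286, 239, 13, 12, 121]
1 [329.4412 244.4737] [329.5339 244.5508] [324, 239, 13, 12, 118]
2 [331.0829 117.8881] [331.0778 118.4491] [324, 111, 15, 15, 167]
3 [289.1025 118.0026] [289.2267 118.5523] [282, 112, 16, 14, 172]
[[ 0.4561 -0.374   0.012 ]
 [ 0.4871 -0.3817  0.012 ]
 [ 0.5123 -0.2791  0.012 ]
 [ 0.4813 -0.2714  0.012 ]] (array([ 0.4842, -0.3265]), np.float64(-0.24081963640537107), array([0.0002, 0.0002, 0.0002, 0.0002]))
[[277. 105.]
 [342. 105.]
 [342. 255.]
 [277. 255.]] [[ 0.475  -0.2596  0.012 ]
 [ 0.5225 -0.2714  0.012 ]
 [ 0.4954 -0.394   0.012 ]
 [ 0.4408 -0.3803  0.012 ]] [ 277  105   66  151 7711]
blue [[ 0.5198 -0.4929  0.012 ]
 [ 0.4165 -0.6229  0.012 ]]
```

Request:
arm_command(increments=[{"slide": [0.0015,-0.0015,0.04],"spin": -0.2,"gripper": 1},{"slide": [0.0015,-0.0015,0.08],"spin": -0.2,"gripper": 1},{"slide": [0.0015,-0.0015,0.11],"spin": -0.2,"gripper": 1},{"slide": [0.0015,-0.0015,0.12],"spin": -0.2,"gripper": 1},{"slide": [0.0015,-0.0015,0.125],"spin": -0.2,"gripper": 1},{"slide": [0.0015,-0.0015,0.125],"spin": -0.2,"gripper": 1},{"slide": [0.0015,-0.0015,0.125],"spin": -0.2,"gripper": 1},{"slide": [0.0015,-0.0015,0.125],"spin": -0.2,"gripper": 1}])

```text
t: 11.5
tool_pos: [0.4844, -0.328, 0.0828]
tool_rot: [2.468, 1.936, 0.001]
contact_force: [0.3, -0.5, 0.1]
opening: 0.0855
grip_force: 0.0
```

Request:
arm_command(increments=[{"slide": [0,0,0.004],"spin": 0,"gripper": 1},{"slide": [0,0,0.008],"spin": 0,"gripper": 1},{"slide": [0,0,0.01],"spin": 0,"gripper": 1},{"slide": [0,0,0.01],"spin": 0,"gripper": 1},{"slide": [0,0,0.01],"spin": 0,"gripper": 1},{"slide": [0,0,0.01],"spin": 0,"gripper": 1}])

```text
t: 12.0
tool_pos: [0.4829, -0.3267, 0.0698]
tool_rot: [-2.472, -1.938, 0.0]
contact_force: [-0.4, -0.4, -0.4]
opening: 0.0855
grip_force: 0.0
```

Request:
arm_command(increments=[{"slide": [0,0,-0.002],"spin": 0,"gripper": 1},{"slide": [0,0,-0.002],"spin": 0,"gripper": 1},{"slide": [0,0,-0.002],"spin": 0,"gripper": 1},{"slide": [0,0,-0.002],"spin": 0,"gripper": 1}])

```text
t: 12.33
tool_pos: [0.4831, -0.3268, 0.0721]
tool_rot: [2.472, 1.938, 0.0]
contact_force: [0.4, 0.1, -1.0]
opening: 0.0852
grip_force: 0.0
```

Request:
arm_command(increments=[{"slide": [0,0,0],"spin": 0,"gripper": -1},{"slide": [0,0,0],"spin": 0,"gripper": -1},{"slide": [0,0,0],"spin": 0,"gripper": -1},{"slide": [0,0,0],"spin": 0,"gripper": -1},{"slide": [0,0,0],"spin": 0,"gripper": -1},{"slide": [0,0,0],"spin": 0,"gripper": -1},{"slide": [0,0,0],"spin": 0,"gripper": -1},{"slide": [0,0,0],"spin": 0,"gripper": -1}], newtons=100)

```text
t: 13.0
tool_pos: [0.4836, -0.3271, 0.0729]
tool_rot: [2.471, 1.938, 0.001]
contact_force: [-0.7, 1.8, 5.7]
opening: 0.0473
grip_force: 104.3
```

Request:
arm_command(increments=[{"slide": [0,0,-0.01],"spin": 0,"gripper": -1},{"slide": [0,0,-0.03],"spin": 0,"gripper": -1},{"slide": [0,0,-0.06],"spin": 0,"gripper": -1},{"slide": [0,0,-0.09],"spin": 0,"gripper": -1},{"slide": [0,0,-0.11],"spin": 0,"gripper": -1},{"slide": [0,0,-0.12],"spin": 0,"gripper": -1},{"slide": [0,0,-0.12],"spin": 0,"gripper": -1},{"slide": [0,0,-0.12],"spin": 0,"gripper": -1}])

```text
t: 13.67
tool_pos: [0.4823, -0.3262, 0.1906]
tool_rot: [-2.471, -1.937, 0.001]
contact_force: [0.9, 1.0, -6.1]
opening: 0.0469
grip_force: 104.5
```

Request:
arm_command(increments=[{"slide": [0,0,0],"spin": 0,"gripper": -1},{"slide": [0,0,0],"spin": 0,"gripper": -1},{"slide": [0,0,0],"spin": 0,"gripper": -1},{"slide": [0,0,0],"spin": 0,"gripper": -1}])

```text
t: 14.0
tool_pos: [0.4825, -0.3263, 0.1904]
tool_rot: [-2.47, -1.937, 0.001]
contact_force: [0.6, 0.6, -4.7]
opening: 0.0469
grip_force: 104.5
```

Run:
```python
from h import *
c,f,o=snap("wrist","held9");print(o['tool_pos'],o['tool_rot'],o['contact_force'],o['wrist_torque'],o['opening'])
R=Ro.from_rotvec(o['tool_rot']).as_matrix();yaw=np.arctan2(R[1,1],R[0,1]);print("toolyaw",yaw)
z=o['tool_pos'][2]-.0729+.012
# predict plate in hand: same tool-relative offset as before the grasp
t0=o['tool_pos'][:2]+np.array([.4842,-.3265])-np.array([.4836,-.3271])
P,ok=plate(c,f,z,t0,-.2408,130,14)
if len(P)>1:
    print(P,ok); 
    for p in P: print("tool frame",R.T@(p-o['tool_pos']))
    print(pose2(P,LH[ok]))
```

```text
[ 0.4825 -0.3263  0.1904] [-2.4703 -1.9369  0.0007] [ 0.5684  0.6248 -4.738 ] [ 0.0004  0.0152 -0.0189] 0.046928882865586906
toolyaw -0.2409086447916929
0 [281.2087 371.4286] [280.2185 373.8202] [267, 362, 28, 23, 595]
1 [347.8318 371.5754] [346.7261 373.8303] [333, 362, 28, 23, 595]
2 [356.2524 152.404 ] [355.5 151.5] [342, 138, 28, 28, 784]
3 [273.5747 152.3258] [272.5 151.5] [259, 138, 28, 28, 784]
[[ 0.4541 -0.3747  0.1295]
 [ 0.4852 -0.3822  0.1295]
 [ 0.511  -0.2777  0.1295]
 [ 0.4799 -0.27    0.1295]] [0, 1, 2, 3]
tool frame [-0.0538 -0.0159  0.0609]
tool frame [-0.0537  0.0161  0.0608]
tool frame [0.054  0.0163 0.0609]
tool frame [ 0.054  -0.0158  0.061 ]
(array([ 0.4825, -0.3261]), np.float64(-0.2419266208451046), array([0.0009, 0.0008, 0.0009, 0.0008]))
```

Run:
```python
from h import *
f=cv2.imread("pics/held9.png")[...,::-1];g,s=masks(f)
for x,y in((273,152),(356,152),(281,371),(347,371)):
    print((x,y));print(g[y,x-24:x+25:2].tolist());print(g[max(0,y-24):y+25:2,x].tolist())
```

```text
(273, 152)
[92, 85, 86, 83, 82, 77, 67, 66, 61, 56, 54, 54, 55, 57, 56, 56, 53, 55, 58, 78, 83, 83, 83, 83, 84]
[84, 83, 83, 84, 84, 74, 56, 55, 56, 56, 55, 55, 55, 53, 54, 53, 72, 69, 74, 83, 85, 84, 84, 85, 86]
(356, 152)
[86, 85, 85, 83, 79, 89, 104, 102, 100, 101, 98, 97, 97, 99, 100, 78, 67, 68, 80, 86, 86, 84, 85, 90, 106]
[85, 83, 84, 83, 84, 73, 98, 98, 97, 97, 97, 96, 97, 95, 96, 70, 71, 70, 77, 83, 84, 84, 85, 85, 85]
(281, 371)
[21, 22, 23, 21, 21, 23, 24, 23, 25, 24, 25, 25, 25, 25, 25, 26, 27, 25, 27, 27, 28, 26, 29, 28, 27]
[188, 189, 188, 188, 187, 187, 187, 195, 68, 25, 25, 24, 25, 23, 24, 22, 21, 21, 22, 18, 20, 20, 19, 18, 19]
(347, 371)
[28, 29, 29, 29, 31, 29, 31, 31, 29, 29, 29, 29, 29, 29, 29, 29, 28, 28, 29, 28, 29, 28, 29, 28, 29]
[194, 194, 192, 192, 193, 193, 192, 167, 70, 31, 32, 31, 29, 28, 27, 26, 27, 25, 24, 23, 24, 23, 23, 23, 21]
```

```bash
cat >> h.py <<'E'
def holes(f,pts,r=22,th=6):
    "outline circle centre of holes by difference from the surrounding plate colour"
    out=[]
    for x,y in pts:
        x,y=int(round(x)),int(round(y));w=f[y-r:y+r+1,x-r:x+r+1].astype(float)
        yy,xx=np.mgrid[-r:r+1,-r:r+1];ring=np.abs(np.hypot(xx,yy)-r*.9)<2
        m=(np.abs(w-np.median(w[ring],0)).max(2)>th).astype(np.uint8)
        m[np.hypot(xx,yy)>r*.85]=0
        m=cv2.morphologyEx(m,cv2.MORPH_OPEN,np.ones((3,3)))
        q=max(cv2.findContours(m,cv2.RETR_EXTERNAL,cv2.CHAIN_APPROX_NONE)[0],key=cv2.contourArea)
        e=cv2.fitEllipse(cv2.convexHull(q));out.append((e[0][0]+x-r,e[0][1]+y-r));print(np.round(out[-1],2),np.round(e[1],1))
    return np.array(out)
E
python3 - <<'E'
from h import *
f=cv2.imread("pics/held9.png")[...,::-1]
c,_,o=snap("wrist")
h=holes(f,[(355,151.5),(272.5,151.5)])
R=Ro.from_rotvec(o['tool_rot']).as_matrix()
P=back(c,h,o['tool_pos'][2]-.0729+.012);print([R.T@(p-o['tool_pos']) for p in P], o['tool_pos'])
E
```

```text
[354.29 150.77] [26.3 27.1]
[272.14 150.65] [26.2 28.4]
[array([0.0543, 0.0158, 0.0609]), array([ 0.0543, -0.016 ,  0.061 ])] [ 0.4827 -0.3265  0.1908]
```

Request:
arm_command(increments=[{"slide": [0.02,0.0005,0],"spin": 0,"gripper": -1},{"slide": [0.045,0.001,0],"spin": 0,"gripper": -1},{"slide": [0.07,0.002,0],"spin": 0,"gripper": -1},{"slide": [0.095,0.0025,0],"spin": 0,"gripper": -1},{"slide": [0.12,0.0035,0],"spin": -0.5,"gripper": -1},{"slide": [0.145,0.004,0],"spin": -0.5,"gripper": -1},{"slide": [0.17,0.005,0],"spin": -1,"gripper": -1},{"slide": [0.195,0.0055,0],"spin": -1.7,"gripper": -1}])

```text
t: 14.77
tool_pos: [0.5351, -0.1375, 0.192]
tool_rot: [2.443, 1.975, 0.0]
contact_force: [1.2, -0.5, -4.2]
opening: 0.0469
grip_force: 104.5
```

Run:
```python
from h import *
o=status.get_obs();R=Ro.from_rotvec(o['tool_rot']).as_matrix();print(o['tool_pos'],np.arctan2(R[1,1],R[0,1]),R.T@(np.array([.5692,-.0120,o['tool_pos'][2]])-o['tool_pos']))
```

```text
[ 0.5351 -0.1375  0.192 ] -0.2107227170330566 [ 0.1298  0.0071 -0.    ]
```

Request:
arm_command(increments=[{"slide": [0.025,0.0015,0],"spin": 0,"gripper": -1},{"slide": [0.05,0.003,0],"spin": 0,"gripper": -1},{"slide": [0.075,0.004,0],"spin": 0,"gripper": -1},{"slide": [0.1,0.0055,0],"spin": 0,"gripper": -1},{"slide": [0.12,0.0065,0],"spin": 0,"gripper": -1},{"slide": [0.13,0.007,0],"spin": 0,"gripper": -1},{"slide": [0.13,0.007,0],"spin": 0,"gripper": -1},{"slide": [0.13,0.007,0],"spin": 0,"gripper": -1}])

```text
t: 15.43
tool_pos: [0.5689, -0.013, 0.1918]
tool_rot: [2.442, 1.976, -0.001]
contact_force: [-0.4, -0.0, -5.3]
opening: 0.0465
grip_force: 104.5
```

Request:
arm_command(increments=[{"slide": [0,0,0.015],"spin": 0,"gripper": -1},{"slide": [0,0,0.03],"spin": 0,"gripper": -1},{"slide": [0,0,0.03],"spin": 0,"gripper": -1},{"slide": [0,0,0.03],"spin": 0,"gripper": -1},{"slide": [0,0,0.03],"spin": 0,"gripper": -1},{"slide": [0,0,0.03],"spin": 0,"gripper": -1},{"slide": [0,0,0.03],"spin": 0,"gripper": -1},{"slide": [0,0,0.03],"spin": 0,"gripper": -1}])

```text
t: 16.1
tool_pos: [0.5694, -0.0133, 0.1629]
tool_rot: [2.442, 1.974, 0.002]
contact_force: [-0.4, -0.0, -5.3]
opening: 0.0463
grip_force: 104.6
```

Run:
```python
from h import *
o=status.get_obs();R=Ro.from_rotvec(o['tool_rot']).as_matrix();print(o['tool_pos'],np.arctan2(R[1,1],R[0,1]),R.T@(np.array([.5692,-.0120,o['tool_pos'][2]])-o['tool_pos']),R[:,2],o['wrist_torque'])
```

```text
[ 0.5694 -0.0133  0.1629] -0.21137848303636192 [ 0.0012 -0.0005 -0.    ] [ 0.0016 -0.0003 -1.    ] [ 0.0147  0.0014 -0.051 ]
```

Request:
arm_command(increments=[{"slide": [0.0012,-0.0005,0.008],"spin": 0,"gripper": -1},{"slide": [0.0012,-0.0005,0.016],"spin": 0,"gripper": -1},{"slide": [0.0012,-0.0005,0.022],"spin": 0,"gripper": -1},{"slide": [0.0012,-0.0005,0.027],"spin": 0,"gripper": -1},{"slide": [0.0012,-0.0005,0.03],"spin": 0,"gripper": -1},{"slide": [0.0012,-0.0005,0.031],"spin": 0,"gripper": -1},{"slide": [0.0012,-0.0005,0.031],"spin": 0,"gripper": -1},{"slide": [0.0012,-0.0005,0.031],"spin": 0,"gripper": -1}])

```text
t: 16.77
tool_pos: [0.5689, -0.0118, 0.1311]
tool_rot: [2.443, 1.975, 0.0]
contact_force: [0.5, -0.2, -6.3]
opening: 0.0471
grip_force: 104.6
```

Request:
arm_command(increments=[{"slide": [0,0,0],"spin": 0,"gripper": -1},{"slide": [0,0,0],"spin": 0,"gripper": -1},{"slide": [0,0,0],"spin": 0,"gripper": -1},{"slide": [0,0,0],"spin": 0,"gripper": -1}])

```text
t: 17.1
tool_pos: [0.5688, -0.0118, 0.1312]
tool_rot: [2.443, 1.975, 0.001]
contact_force: [-0.8, -0.4, -5.2]
opening: 0.0473
grip_force: 104.6
```

Run:
```python
from h import *
c,f,o=snap("wrist","hold10");R=Ro.from_rotvec(o['tool_rot']).as_matrix();print(o['tool_pos'],np.arctan2(R[1,1],R[0,1]),R.T@(np.array([.5692,-.0120,o['tool_pos'][2]])-o['tool_pos']),R[:,2])
y=-.2106;t=np.array([.5694,-.0110]);Rz=np.array([[np.cos(y),-np.sin(y)],[np.sin(y),np.cos(y)]])
W=LH@Rz.T+t
print("threads z.045",proj(c,np.c_[W,np.full(4,.045)])[2:]); print("holes top",proj(c,np.c_[W,np.full(4,o['tool_pos'][2]-.0609)])[2:])
h=holes(f,proj(c,np.c_[W,np.full(4,o['tool_pos'][2]-.0609)])[2:])
P=back(c,h,o['tool_pos'][2]-.0609);print("tool",[R.T@(p-o['tool_pos']) for p in P])
w=np.hstack([f[105:205,220:320],f[105:205,310:410]])[:,:,::-1]
w=cv2.resize(w,None,fx=4,fy=4,interpolation=cv2.INTER_CUBIC)
cv2.imwrite("pics/hole11.png",cv2.convertScaleAbs(w,alpha=1.8))
ii=[imaging.get_image(n) for n in("side","scene")]
ps=proj(cam(ii[0]),[[.5694,-.011,.06]])[0];pc=proj(cam(ii[1]),[[.5694,-.011,.06]])[0];print(ps,pc)
a=lambda d,p:cv2.resize(d["frame"][int(p[1])-25:int(p[1])+25,int(p[0])-50:int(p[0])+50,::-1],None,fx=4,fy=4,interpolation=cv2.INTER_CUBIC)
cv2.imwrite("pics/all11.png",np.vstack([cv2.imread("pics/hole11.png")[:400],np.hstack([a(ii[0],ps),a(ii[1],pc)])]))
```

```text
[ 0.5688 -0.0118  0.1312] -0.21115018739447533 [-0.0001  0.0004  0.    ] [ 0.0005 -0.0001 -1.    ]
threads z.045 [[349.1149 142.1132]
 [279.178  142.1098]]
holes top [[355.6686 151.7996]
 [272.9112 151.7967]]
[356.91 152.95] [19.5 26.6]
[269.79 152.6 ] [20.3 27.4]
tool [array([0.0534, 0.0168, 0.0609]), array([ 0.0536, -0.0169,  0.0609])]
[300.4567 179.2668] [349.2154 216.2601]
```

View pics/all11.png

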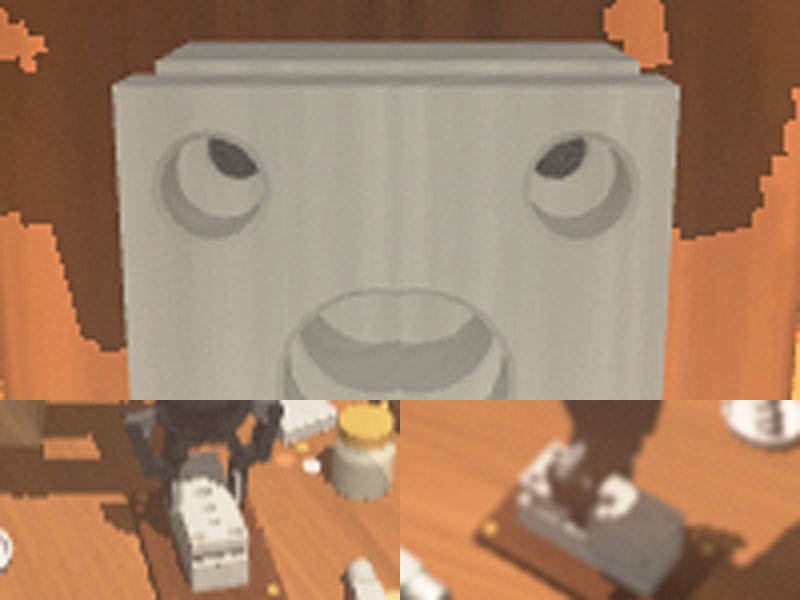

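The final hold view shows the hole rims centred at about (273,151) and (355,151). The threads are visible through both holes, symmetric left to right. The side view shows a clear gap above the block. I'll measure the leftover offset along the row numerically.

Run:
```python
from h import *
c,f,o=snap("wrist");g,_=masks(f);R=Ro.from_rotvec(o['tool_rot']).as_matrix();T=np.array(o['tool_pos'])
print(T)
th=np.linspace(0,2*np.pi,80);circ=np.c_[np.cos(th),np.sin(th),0*th]
loc=lambda p:np.array([p[0],p[1],p[2]])
def poly(ctr,r,z): # ctr in tool xy -> image polygon at world height z
    w=np.array([R@[ctr[0],ctr[1],0] for _ in th])+T+ (R[:,:2]@(r*circ[:,:2].T)).T; w[:,2]=z
    return proj(c,w)
S=4;x0,y0,W,H=225,105,180,70
big=cv2.resize(g[y0:y0+H,x0:x0+W],None,fx=S,fy=S,interpolation=cv2.INTER_LINEAR)
obs=(big<62).astype(np.uint8)
print("dark px",obs.sum()/16, np.percentile(big,[1,5,25,50]))
def fill(p):
    m=np.zeros_like(obs);q=((p-[x0,y0]+.5)*S-.5);cv2.fillPoly(m,[np.round(q).astype(np.int32)],1);return m
zt=T[2]-.0609
def ren(hx,hy,tx,ty,rt=.003):
    m=np.zeros_like(obs)
    for s in(-.016,.016):
        m|=fill(poly((hx,hy+s),.005,zt))&fill(poly((hx,hy+s),.005,zt-.012))&fill(poly((tx,ty+s),rt,.045))
    return m
def cost(v): m=ren(.053+v[0],v[1],.053+v[2],v[3]);return (m!=obs).sum()
from scipy.optimize import differential_evolution as DE
r=DE(cost,[(-.003,.003),(-.002,.002)]*2,seed=1,maxiter=60,popsize=12,polish=False)
print("hole dx,dy | thread dx,dy (mm, tool)",r.x*1e3,"mismatch px",r.fun/16)
```

```text
[ 0.5687 -0.0118  0.131 ]
dark px 4498.625 [39. 40. 45. 81.]
hole dx,dy | thread dx,dy (mm, tool) [0.4614 0.3914 0.7535 0.2441] mismatch px 4370.625
```

Run:
```python
from h import *
c,f,o=snap("wrist");g,_=masks(f);R=Ro.from_rotvec(o['tool_rot']).as_matrix();T=np.array(o['tool_pos'])
zt=T[2]-.0609
hp=[R.T@(p-T) for p in back(c,[[355.25,151.25],[273.0,151.4]],zt)];print("holes tool",hp)
out=[]
for (u,v),s in zip([(355.25,151.25),(273.0,151.4)],(1,-1)):
    yy,xx=np.mgrid[:400,:640];m=((g<65)&(np.hypot(xx-u,yy-v)<13.3)).astype(np.uint8)
    print("n",m.sum(),cv2.boundingRect(m))
    q=max(cv2.findContours(m,cv2.RETR_EXTERNAL,cv2.CHAIN_APPROX_NONE)[0],key=cv2.contourArea).reshape(-1,2).astype(float)
    # sub-pixel: keep boundary points well inside the rim = thread's own edge
    q=q[np.hypot(q[:,0]-u,q[:,1]-v)<10.5]
    # move outward ~.5px away from blob centre
    P=np.array([R.T@(p-T) for p in back(c,q,.045)])[:,:2]
    for rt in (.0028,.003):
        r=least_squares(lambda k:np.hypot(*(P-k).T)-rt,[.053,.016*s]);print("thread",rt,r.x,np.sqrt(2*r.cost/len(P)),len(P))
    print(q.astype(int).tolist())
```

```text
holes tool [array([0.0541, 0.0162, 0.0609]), array([ 0.054 , -0.0156,  0.0609])]
n 86 (344, 140, 13, 10)
thread 0.0028 [0.0537 0.0165] 0.0001594977220501575 15
thread 0.003 [0.0539 0.0164] 0.0001386645448939974 15
[[346, 148], [347, 148], [348, 149], [349, 149], [350, 149], [351, 148], [352, 148], [353, 147], [354, 147], [354, 146], [355, 145], [355, 144], [356, 143], [356, 142], [356, 141]]
n 78 (272, 140, 13, 10)
thread 0.0028 [ 0.0537 -0.0158] 0.00016374159518927822 14
thread 0.003 [ 0.0539 -0.0156] 0.00015013554777475535 14
[[273, 141], [272, 142], [273, 143], [273, 144], [273, 145], [274, 146], [275, 147], [276, 148], [277, 148], [278, 148], [279, 149], [280, 149], [281, 149], [282, 148]]
```

```bash
python3 -c "
from station import status,order
o=status.get_obs();print(o['t'],o['tool_pos'],o['grip_force'],abs(o['dq']).max() if hasattr(o['dq'],'max') else o['dq'])
print(order.finish_job())"
```

```text
17.35 [ 0.5686747  -0.01176516  0.13090022] 104.61612939834595 0.0022239471042329578
the job is handed in; nothing more can be done
None
```

The 14 mm punch stands upright in the empty socket of the stand. The gripper is holding the top plate steady about 13 mm above the die block, the right way round; the two screw holes I could see are within about 0.3 mm of their threads. The job was handed in at 17.4 s.

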